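Mark a straightedge in the slanted spring punch jig

TASK

The straightedge needs its inspection mark. Take the tape measure off the bed of the blue marking jig and stand it upright on the worktop clear of the jig, then lay the straightedge on the bed, flush along the jig's fence and with its plain end (the end without the black grip) under the punch and up against the end stop. With it lying there, press the red slanted plunger head fully home and let it spring back up; leave the straightedge in place and do not disturb the other things.

Things in the scene. Friction and masses are not known exactly. Their poses are not given: they have to be found in the camera images.
- jig: Blue fixed marking jig. Origin: centre of its footprint on the worktop; z up. Bed: plate x -58..+30, y -130..+120 mm, top 12 mm above the worktop. Steel fence: face at x = +30 mm, 15 mm wide, y -130..+130 mm. Steel end stop: face at y = +120 mm, 10 mm thick, x -32..+30 mm. Fence and stop stand 10 mm above the bed.
- jig_corner (a point): Inner corner of fence and end stop at bed level: jig x = +30, y = +120, z = 12 mm; axes as the jig's. The laid straightedge's edge_tip belongs here, its edge_tail 180 mm toward -y.
- punch_arm (a point): Arm that carries the punch: 20 mm wide, z 79..97 mm, over the bed at jig y = +95 mm, from a 28 mm thick column behind the fence (jig x = +64, y = +95, up to z = 242 mm) to the slanted punch sleeve (26 mm diameter, lowest part 42 mm above the bed). This point: jig x = -20, y = +95, z = 88 mm. The raised punch pin ends 13 mm above the laid straightedge, so that goes in under it sliding along y.
- magnifier (a point): Centre of the round magnifier over the punch (76 mm diameter, 9 mm thick, level), fixed to the jig at x = +5, y = +95, z = 235 mm. It is in the way of a gripper coming straight down on the plunger head.
- stamp_head (a point): Centre of the top face of the red mushroom plunger head (40 mm diameter, 14 mm thick); moves with it. Its z axis points out of the face along the plunger's axis, which leans 30 degrees from vertical toward the jig's -x side. Raised, it is at jig x = -53, y = +95, z = 131 mm. Press along its -z.
- stamp (a joint): Travel of the plunger along its axis: 0 raised, 0.014 m fully home at its stop. Spring: about 3.6 N to start, 7.8 N at the stop; rises by itself when released. At the stop its pin ends 1.5 mm above the laid straightedge and does not push it.
- straightedge: Loose aluminium straightedge, 45 (x) x 180 (y) x 8 mm, 0.22 kg, lying flat. Origin: centre of its underside; z up. A black upright grip stands on it: 12 mm thick in x (x = -6..+6 mm), y from -85 to -5 mm, from 8 to 38 mm above the underside. The half y > 0 is plain; its ruled edge is the +x one, which goes against the fence. Laid, its axes are parallel to the jig's.
- edge_tip (a point): Plain-end corner of the straightedge's ruled edge, on its underside: straightedge x = +22.5, y = +90, z = 0 mm.
- edge_tail (a point): Grip-end corner of the ruled edge, on its underside: straightedge x = +22.5, y = -90, z = 0 mm.
- tape_measure: Blue and black pocket tape measure standing upright on the jig's bed, 0.22 kg; 36 mm thick in x, 74 mm long in y (solid from -29 to +37 mm), 59 mm tall. Origin: centre of its underside; z up. Grasp across its flat sides (x).
- jar_blue: Blue sample jar with a white lid, 48 mm across, 66 mm tall. A bystander: leave it where it is. Origin: centre of its underside.
- jar_yellow: Yellow sample jar with a white lid, 48 mm across, 66 mm tall. A bystander: leave it where it is. Origin: centre of its underside.
- label_roll: White roll of blank labels standing on end, 69 mm across, 50 mm tall. A bystander: leave it where it is. Origin: centre of its underside.
- stapler: Blue stapler, 32 x 124 x 36 mm, long axis = its y. A bystander: leave it where it is. Origin: centre of its underside.
- red_cap_tin: Small tin with a red screw cap, 76 x 64 mm, 121 mm tall. A bystander: leave it where it is. Origin: centre of its underside.
Not all that is in view belongs to the job. There is more than one size of the tape_measure; the job needs the smallest.

How it is judged:
By the outcome, as a careful person would: the job done as asked, in the order asked, and still so for the second after the job is handed in, with the robot touching nothing.
It also fails if it takes over 72 s, if anything falls off the work surface, if the arm or the gripper's body presses on something with over 40 N, if the wrist force passes 120 N, or if a joint passes its speed limit or range.

ROBOT

A 6-joint arm with a two-finger parallel gripper is mounted at the origin on a cart in front of the work surface, level with it; the furniture and walls round the work are solid. World frame = base frame: x ahead of the robot, y to its left, z up, the work surface at z = 0. Lengths are in m, angles in rad, forces in N, time in s.
With the tool pointing down it reaches from about 0.375 to 0.825 m from the base axis. Payload 5.5 kg.
Tool frame: the origin (TCP) lies on the centre line of the jaws, within the pads' length; the fingertips stand 17 mm ahead of it and the grasp point (between the pads) lies 2 mm behind it; z points along the fingers, y is the line along which they close (so a half turn about z gives the same grasp; the last joint's range is limited). The gripper opens to 85 mm and grips with 20 to 120 N. Pads are 22 mm wide; open, the fingers measure 114 mm over their backs; the gripper's body (76 mm by 85 mm) begins 54 mm behind the grasp point. The pads swing forward as they close: fully open they stand 13 mm farther back than shut.
Start: joints at [1.119, 0.314, -0.047, 1.21, 0, 1.571], TCP at [0.262, 0.54, 0.248] pointing down, gripper open.
Joint ranges: [-2.67, 2.67], [-0.69, 1.73], [-1.03, 1.25], [-2.08, 2.16], [-1.42, 1.45], [-3.14, 3.14]. Speed limits (rad/s): [2.39, 2.39, 3.01, 3.14, 3.14, 3.14].

INTERFACE

Orientations are given as a rotation vector (axis times angle).
In Python, from cell import * gives the robot as it stands.
- The arm moves only by the tool jog_arm, never from a script. Its arguments are lists of equal length, an entry for each row: "dp": the shift along the tool's x, y, z as a fraction of full scale, a list of three; "rot": the turn, a rotation vector about the tool's x, y, z as a fraction of full scale, a list of three; "claw": the closure in counts, from 0 (fully open) to 255 (shut). A call has 1 to 12 rows; each row shifts and turns the commanded pose from where the row before left it, along the tool's axes as they then stand; what a row does not reach is not made up. Full scale, the value 1, is 20 mm for a shift and 0.12 rad for a turn. A row lasts 1/12 s, in which the tool goes at most 41.7 mm and 7.16 degrees, less where a joint would pass 70% of its speed; a pose out of reach is approached as far as the arm can. A call with a number of a shift or a turn outside -1 to 1 is refused whole. A call with a gripper value outside its range is refused whole. The fingers move at their own pace and stop on an object; "force" is the grip in N (left out, the last holds). Time passes only in rows, so rows that do not move let the fingers close. It gives the time, the measured TCP pose, the force, the opening and the grip force at its end, in the units of the state.
- get_state(): the state, without advancing time (a new reading comes with each control period).
- camera(name): name is "scene" or "top" or "wrist"; returns a dict with "frame" (384x512x3 uint8, red, green, blue), "mtx" (3x3 intrinsics, pixels), "k1" (the pictures are not rectified: a ray, as slopes to the right and down, at radius r is drawn at 1 + k1 r^2 times it, then the intrinsics apply), "position" and "attitude" of the camera in the world. Camera axes: x right, y up, looking along -z (the intrinsics and any distortion apply to the point x, -y, -z); pixel columns grow to the right and rows downward; lengths in m; the calibration is good to about 2 mm. A picture is of the moment at which its call begins. There is no depth.
- finish_job(): hands the job in; it is judged then, once.
The state is a dict: "clock": time; "qpos": joint angles; "joint_velocities": joint speeds; "joint_efforts": joint torques, N m; "eef_pos": TCP position; "eef_rot": TCP orientation; "contact_force": force on the tool from outside, world axes, zero at the start; "torque": the same for the moment, N m; "grip_width": finger opening in m; "gripper_force": force on a finger pad.
Only numpy, scipy, OpenCV 4.12 (cv2) and the standard library are available. Lean on these libraries where they do the work, as an engineer would, in place of code of your own. Each camera call takes 0.05 s, during which the arm holds its last target. There are 200 camera calls.

## Working session

There is one attempt and no reset: what is moved stays moved. The work goes in short steps, Python scripts to look and compute and a tool call to move; the robot and the scene stay as the last step left them, time stands still between calls to the robot, and variables do not carry over. Pictures are saved under pics/ and viewed, at most 10 in all, crops included, and the job is handed in when it is done.

Besides the shell and the picture viewer there is one more tool, called after ">>>" by a JSON object that holds its "method" and its "body", one argument or row to a line. jog_arm: Moves the arm, as the interface text tells. Its arguments: {"type":"object","properties":{"dp":{"type":"array","items":{"type":"array","items":{"type":"number","minimum":-1,"maximum":1}}},"rot":{"type":"array","items":{"type":"array","items":{"type":"number","minimum":-1,"maximum":1}}},"claw":{"type":"array","items":{"type":"number"}},"force":{"type":"number"}},"required":["dp","rot","claw"]}

```bash
ls; mkdir -p pics
cat > h.py <<'E'
from cell import *
import numpy as np, cv2
from scipy.spatial.transform import Rotation as R
def att(c):
    a=np.array(c["attitude"],float)
    return a if a.shape==(3,3) else R.from_rotvec(a).as_matrix()
def ray(c,u,v):
    K=np.array(c["mtx"]);x,y=(u-K[0,2])/K[0,0],(v-K[1,2])/K[1,1]
    k=c["k1"];rd=np.hypot(x,y);r=rd
    for _ in range(20): r=rd/(1+k*r*r)
    s=r/rd if rd>0 else 1
    return np.array(c["position"]),att(c)@np.array([x*s,-y*s,-1.])
def onz(c,u,v,z):
    p,d=ray(c,u,v);return p+d*(z-p[2])/d[2]
def proj(c,P):
    q=att(c).T@(np.array(P)-np.array(c["position"]));x,y=q[0]/-q[2],-q[1]/-q[2]
    f=1+c["k1"]*(x*x+y*y);K=np.array(c["mtx"]);return np.array([K[0,0]*x*f+K[0,2],K[1,1]*y*f+K[1,2]])
def save(c,n,box=None,sc=1):
    f=c["frame"][:,:,::-1]
    if box: f=f[box[1]:box[3],box[0]:box[2]]
    cv2.imwrite("pics/"+n+".png",cv2.resize(f,None,fx=sc,fy=sc,interpolation=cv2.INTER_CUBIC))
E
python3 - <<'E'
from h import *
import pickle
cs={n:camera(n) for n in("scene","top","wrist")}
pickle.dump(cs,open("c0.pkl","wb"))
for n in ("scene","top"): save(cs[n],n+"0",sc=1.5)
for n,c in cs.items(): print(n,c["position"],c["attitude"],c["mtx"],c["k1"])
print(get_state())
E
```

```text
pics
scene [ 0.03012791 -0.83300518  0.59767848] [ 1.11103389 -0.31025983 -0.46089622] [[357.23054301   0.         258.08145654]
 [  0.         357.23054301 191.17150438]
 [  0.           0.           1.        ]] 0.0036908552386936185
top [0.2574183  0.00276578 1.26196382] [ 0.18543623 -0.18723303 -1.55698299] [[361.35185701   0.         254.93564507]
 [  0.         361.35185701 194.62538182]
 [  0.           0.           1.        ]] 0.014812794840091752
wrist [0.2025939  0.56868491 0.37277285] [-0.23637105 -0.14429562  1.11261898] [[275.57003595   0.         258.54392941]
 [  0.         275.57003595 193.57092364]
 [  0.           0.           1.        ]] 0.0046310751594579504
{'clock': 0.15, 'qpos': array([ 1.11898319e+00,  3.14088340e-01, -4.78483546e-02,  1.21021548e+00,
       -5.98237290e-06,  1.57080785e+00]), 'joint_velocities': array([ 0.0006947 , -0.00131932,  0.00233341,  0.00015766,  0.00118625,
        0.00125522]), 'joint_efforts': array([ 5.69884321e-05, -5.40042651e+01,  3.40060294e+01,  1.31839802e-02,
        2.47902256e-05, -1.61030152e-05]), 'eef_pos': array([0.26177252, 0.53940672, 0.24761823]), 'eef_rot': array([-7.03636065e-01, -3.06147431e+00,  2.07755664e-03]), 'contact_force': array([-0.22256089, -0.20263239,  0.18621238]), 'torque': array([-0.04816443, -0.02975589, -0.00644309]), 'gripper_force': 0.0, 'grip_width': 0.08521023002981175}
```

View pics/top0.png

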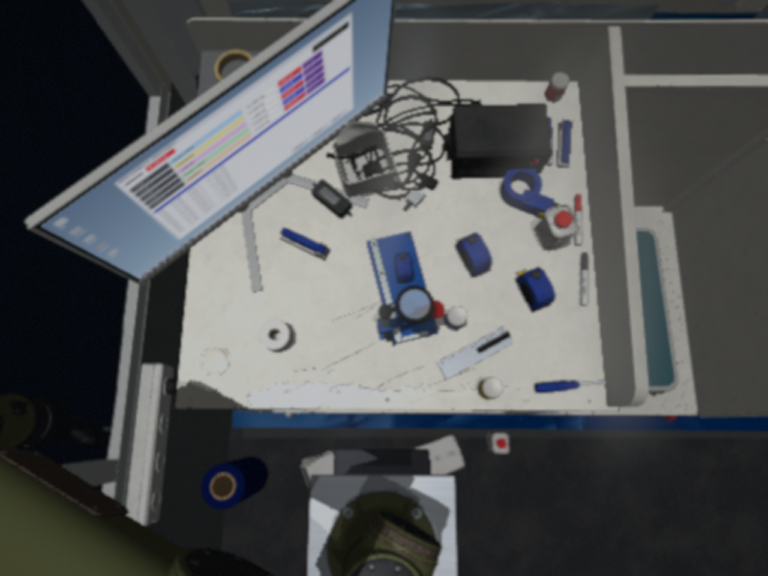

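View pics/scene0.png

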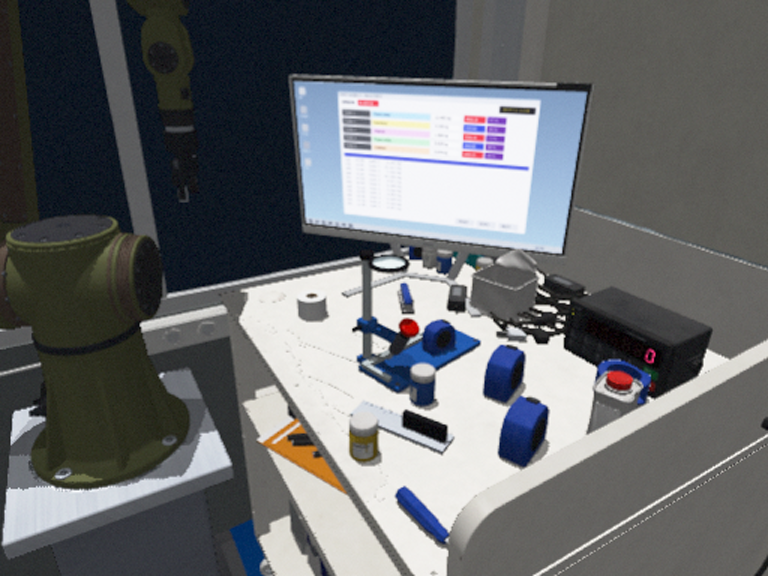

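The top view shows the jig at about (400,290) in 1.5x pixels, with its fence on the left and its stop toward the robot. The small tape is on the bed at (403,265), the straightedge at (475,352) with its grip end to the upper right, and the red head at (437,310). The scene view agrees. Next I'll locate these numerically.

Run:
```python
from h import *
import pickle
cs=pickle.load(open("c0.pkl","rb"));c=cs["top"]
f=lambda n,u,v,z:print(n,onz(c,u/1.5,v/1.5,z).round(3))
f("bedTL(fence top -130)",368,240,.022);f("bedTR",411,233,.012);f("bedBR",437,328,.012);f("bedBL",382,343,.022)
f("tape",403,265,.059);f("head",437,310,.13);f("magn",415,304,.235)
f("se tailR",506,328,.008);f("grip",493,342,.038);f("se left",440,370,.008)
f("jarb",456,316,.066);f("jary",491,387,.066);f("tape2",474,253,.07);f("tape3",537,287,.07);f("roll",277,335,.05);f("stapler",304,242,.036);f("tin",560,222,.12)
f("monitor low corner",138,278,.2)
hsv=cv2.cvtColor(c["frame"],cv2.COLOR_RGB2HSV)
m=cv2.inRange(hsv,(105,120,60),(130,255,255))
n,l,s,ce=cv2.connectedComponentsWithStats(m)
for i in range(1,n):
    if s[i,4]>60: print(s[i],ce[i].round(1),cv2.minAreaRect(np.argwhere(l==i)[:,::-1].astype(np.float32)))
save(c,"topcrop",(220,130,380,280),5)
```

```text
bedTL(fence top -130) [0.686 0.038 0.022]
bedTR [ 0.708 -0.067  0.012]
bedBR [ 0.474 -0.126  0.012]
bedBL [0.437 0.002 0.022]
tape [ 0.613 -0.045  0.059]
head [ 0.493 -0.114  0.13 ]
magn [ 0.482 -0.061  0.235]
se tailR [ 0.476 -0.288  0.008]
grip [ 0.438 -0.25   0.038]
se left [ 0.377 -0.131  0.008]
jarb [ 0.492 -0.163  0.066]
jary [ 0.336 -0.235  0.066]
tape2 [ 0.64  -0.208  0.07 ]
tape3 [ 0.56  -0.348  0.07 ]
roll [0.45  0.239 0.05 ]
stapler [0.675 0.189 0.036]
tin [ 0.697 -0.394  0.12 ]
monitor low corner [0.541 0.496 0.2  ]
[352 127  16  13  93] [359.8 134.5] ((359.576904296875, 134.38461303710938), (13.035452842712402, 9.429903030395508), 33.690067291259766)
[189 153  28  16 130] [202.4 160.4] ((202.2804718017578, 160.47560119628906), (30.381717681884766, 4.400111198425293), 24.775142669677734)
[256 157  27  44 631] [268.3 177.1] ((267.9117736816406, 177.64706420898438), (40.98851776123047, 21.828205108642578), 75.96376037597656)
[308 160  15  16 101] [315.4 167.7] ((315.1400451660156, 166.02000427246094), (17.0, 8.199999809265137), 53.13010025024414)
[349 180  20  24 263] [359.5 191.9] ((359.4000549316406, 190.8000030517578), (23.25510597229004, 13.416407585144043), 63.43495178222656)
[268 214  22  10  99] [278.5 218.4] ((278.4268493652344, 218.34146118164062), (7.1780500411987305, 21.534149169921875), 83.6598129272461)
[358 255  27   6 121] [369.7 257.2] ((371.0, 257.5), (5.0, 26.0), 90.0)
[ 155  273  247   13 1946] [269.6 280.4] ((277.9936828613281, 279.66180419921875), (246.0840606689453, 11.018548011779785), 0.5456576347351074)
[428 277  67  10 455] [461.6 281.7] ((460.98809814453125, 281.62945556640625), (8.995320320129395, 65.96568298339844), 88.15238952636719)
```

View pics/topcrop.png

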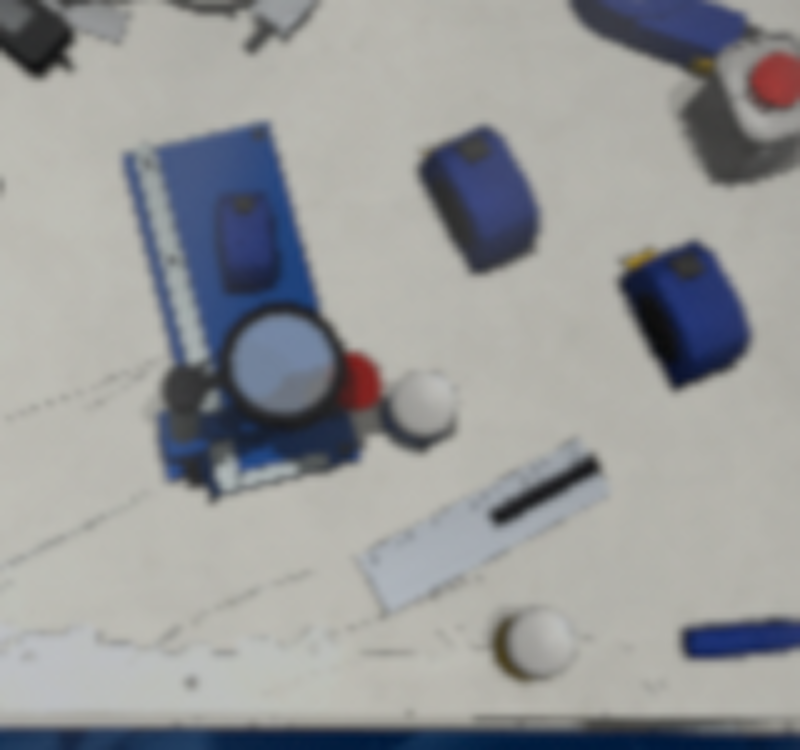

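The crop shows the bed's far corners at (125,153) and (268,123), the tape at about (248,243), the head at (360,382), and the straightedge from (362,560) to (605,490). Now I'll move near the jig for a close look.

>>> {"method": "jog_arm", "body": {
  "dp": [
    [-1,-0.47,-0.08],
    [-1,-0.47,-0.08],
    [-1,-0.47,-0.08],
    [-1,-0.47,-0.08],
    [-1,-0.47,-0.08],
    [-1,-0.47,-0.08],
    [-1,-0.47,-0.08],
    [-1,-0.47,-0.08],
    [-1,-0.47,-0.08],
    [-1,-0.47,-0.08],
    [-1,-0.47,-0.08],
    [-1,-0.47,-0.08]
  ],
  "rot": [
    [0,0,0],
    [0,0,0],
    [0,0,0],
    [0,0,0],
    [0,0,0],
    [0,0,0],
    [0,0,0],
    [0,0,0],
    [0,0,0],
    [0,0,0],
    [0,0,0],
    [0,0,0]
  ],
  "claw": [0,0,0,0,0,0,0,0,0,0,0,0]
}}

```text
clock: 1.15
eef_pos: [0.429, 0.3325, 0.2673]
eef_rot: [-0.703, -3.061, 0.001]
contact_force: [-0.1, 0.2, 0.6]
grip_width: 0.0856
gripper_force: 0.0
```

>>> {"method": "jog_arm", "body": {
  "dp": [
    [-1,-0.47,-0.08],
    [-1,-0.47,-0.08],
    [-1,-0.47,-0.08],
    [-1,-0.47,-0.08],
    [-1,-0.47,-0.08],
    [-1,-0.47,-0.08],
    [-1,-0.47,-0.08],
    [-1,-0.47,-0.08],
    [-1,-0.47,-0.08],
    [-1,-0.47,-0.08],
    [-1,-0.47,-0.08],
    [-1,-0.47,-0.08]
  ],
  "rot": [
    [0,0,0],
    [0,0,0],
    [0,0,0],
    [0,0,0],
    [0,0,0],
    [0,0,0],
    [0,0,0],
    [0,0,0],
    [0,0,0],
    [0,0,0],
    [0,0,0],
    [0,0,0]
  ],
  "claw": [0,0,0,0,0,0,0,0,0,0,0,0]
}}

```text
clock: 2.15
eef_pos: [0.5957, 0.1263, 0.2864]
eef_rot: [-0.704, -3.061, 0.0]
contact_force: [0.2, 0.1, -0.7]
grip_width: 0.0853
gripper_force: 0.0
```

>>> {"method": "jog_arm", "body": {
  "dp": [
    [0,0,0],
    [0,0,0],
    [0,0,0],
    [0,0,0],
    [0,0,0],
    [0,0,0],
    [0,0,0],
    [0,0,0],
    [0,0,0],
    [0,0,0]
  ],
  "rot": [
    [0,0,1],
    [0,0,1],
    [0,0,1],
    [0,0,1],
    [0,0,1],
    [0,0,1],
    [0,0,1],
    [0,0,1],
    [0,0,1],
    [0,0,1]
  ],
  "claw": [0,0,0,0,0,0,0,0,0,0]
}}

```text
clock: 2.98
eef_pos: [0.5951, 0.1272, 0.2863]
eef_rot: [-2.316, -2.122, 0.001]
contact_force: [0.4, -1.0, 0.6]
grip_width: 0.0854
gripper_force: 0.0
```

>>> {"method": "jog_arm", "body": {
  "dp": [
    [0,0,0],
    [0,0,0],
    [0,0,0],
    [0,0,0],
    [0,0,0],
    [0,0,0],
    [0,0,0],
    [0,0,0],
    [0,0,0],
    [0,0,0],
    [0,0,0]
  ],
  "rot": [
    [0,0,1],
    [0,0,1],
    [0,0,1],
    [0,0,1],
    [0,0,1],
    [0,0,1],
    [0,0,1],
    [0,0,1],
    [0,0,1],
    [0,0,1],
    [0,0,0]
  ],
  "claw": [0,0,0,0,0,0,0,0,0,0,0]
}}

```text
clock: 3.9
eef_pos: [0.5951, 0.1272, 0.2863]
eef_rot: [3.109, 0.449, -0.001]
contact_force: [0.7, -0.5, 0.3]
grip_width: 0.0853
gripper_force: 0.0
```

Run:
```python
from h import *
import pickle
s=get_state();print(s["clock"],s["eef_pos"],s["qpos"].round(3),R.from_rotvec(s["eef_rot"]).as_matrix().round(3))
cs={n:camera(n) for n in("scene","top","wrist")}
pickle.dump(cs,open("c1.pkl","wb"));save(cs["wrist"],"w1",sc=1.5)
```

```text
3.9 [0.59510506 0.12724868 0.28633405] [0.211 0.32  0.048 1.299 0.    3.065] [[ 0.959  0.283 -0.001]
 [ 0.283 -0.959 -0.   ]
 [-0.001 -0.    -1.   ]]
```

View pics/w1.png

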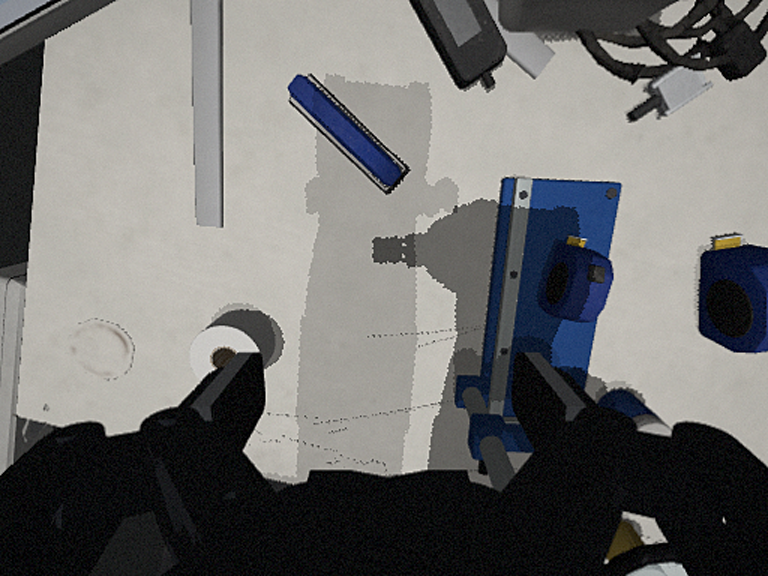

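The wrist view shows the jig's fence strip from (515,180) to (500,350), the bed's far right corner at (620,184) and the tape top near (595,275). The label roll at (228,350) and the stapler are clear of the place for the tape. Next I'll measure the jig lines and the tape.

Run:
```python
from h import *
import pickle
c=pickle.load(open("c1.pkl","rb"))["wrist"]
hsv=cv2.cvtColor(c["frame"],cv2.COLOR_RGB2HSV)
blue=cv2.inRange(hsv,(100,110,30),(130,255,255))
F=[];B=[]
for v in list(range(126,150,3)): # bed right edge
    r=np.flatnonzero(blue[v,330:430])+330; B.append(onz(c,r.max()+.5,v,.012))
for v in range(126,240,4): # fence: outer blue strip / grey / bed blue
    g=blue[v,330:372]; idx=np.flatnonzero(g==0)+330; idx=idx[idx>335]
    # last non-blue px before bed
    runs=np.split(idx,np.flatnonzero(np.diff(idx)>1)+1); runs=[q for q in runs if len(q)>=5]
    if runs:
        F.append(onz(c,runs[-1].max()+.5,v,.022)); 
F=np.array(F);B=np.array(B)
def line(P):
    p=P[:,:2]
    for _ in range(3):
        m=p.mean(0);d=np.linalg.svd(p-m)[2][0];n=np.array([-d[1],d[0]]);e=(p-m)@n;p=p[abs(e)<=max(.0015,1.5*np.std(e))]
    d=d if d[0]<0 else -d
    return m,d,np.degrees(np.arctan2(d[1],d[0]))%360,len(p),np.std(e)
lf,lb=line(F),line(B);print(lf,lb)
for u,v,z in((530,180,.022),(503,178,.012),(620,184,.012),(515,178,.022)): print(u,v,onz(c,u/1.5,v/1.5,z).round(4))
d=lf[1];ex=np.array([d[1],-d[0]]) # jig x = y rotated -90
print("width fence->right", (lb[0]-lf[0])@ex)
# far edge per columns
E=[]
for u in range(357,408,4):
    r=np.flatnonzero(blue[105:150,u])+105; E.append(onz(c,u,r.min()-.5,.012)[:2])
E=np.array(E);y0=(E@d); print("far edge y",np.median(y0),y0.std())
C=lf[0]-ex*.030; C=C+d*(np.median(y0)+.130-C@d)
print("jig origin",C,"yaw",np.arctan2(ex[1],ex[0]),np.degrees(np.arctan2(ex[1],ex[0])))
Rj=np.stack([ex,d],1)
J=lambda p:(Rj.T@(np.array(p)[:2]-C)*1000).round(1)
# tape top: points
for u,v in((567,240),(612,258),(605,310),(578,320),(597,275),(577,241)): print("tape",u,v,J(onz(c,u/1.5,v/1.5,.059)),J(onz(c,u/1.5,v/1.5,.012)))
save(c,"w1c",(330,140,430,220),8)
t=pickle.load(open("c0.pkl","rb"))["top"]
for n,u,v,z in(("head",437,310,.13),("magn",415,304,.235),("tape",403.5,264,.071)): print(n,J(onz(t,u/1.5,v/1.5,z)))
```

```text
(array([6.16518784e-01, 4.49518444e-05]), array([-0.96813069, -0.25044555]), np.float64(194.50387914319487), 22, np.float64(0.0004034014508258402)) (array([ 0.69781079, -0.06886828]), array([-0.96626722, -0.25754156]), np.float64(194.92423661511762), 8, np.float64(0.00034608799725898505))
530 180 [0.6942 0.022  0.022 ]
503 178 [0.6896 0.0436 0.012 ]
620 184 [ 0.716  -0.0632  0.012 ]
515 178 [0.6919 0.0357 0.022 ]
width fence->right -0.08707623996403205
far edge y -0.6792502295481772 0.00040974869647863766
jig origin [ 0.57791836 -0.04092814] yaw 1.8239367721549813 104.50387914319488
tape 567 240 [  6.1 -79.8] [-14.7 -74. ]
tape 612 258 [-35.1 -65.8] [-61.4 -58.1]
tape 605 310 [-37.4 -18.7] [-64.   -4.7]
tape 578 320 [-14.8  -8.4] [-38.4   7. ]
tape 597 275 [-24.8 -50.3] [-49.7 -40.5]
tape 577 241 [ -2.6 -79.3] [-24.5 -73.4]
head [-49.7 101. ]
magn [ 4.4 97.5]
tape [-13.1 -31.7]
```

View pics/w1c.png

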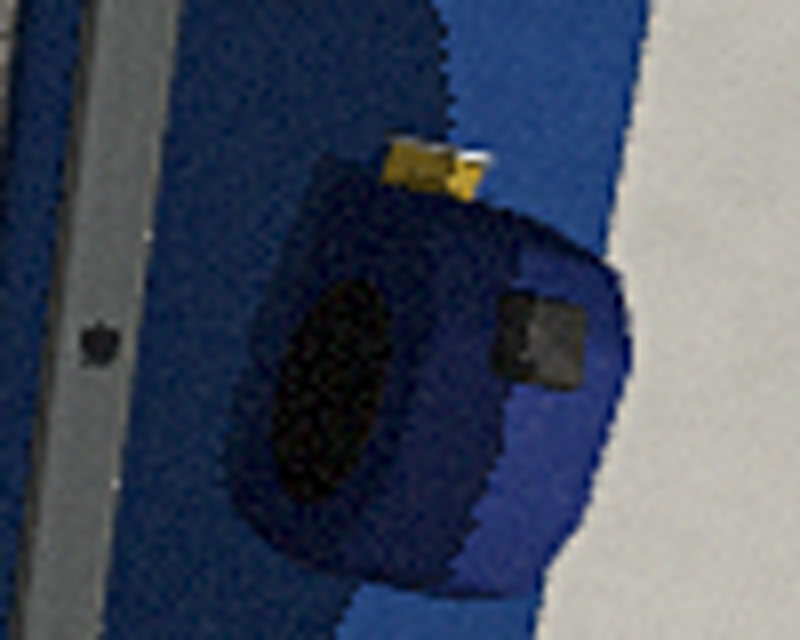

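The crop shows the tape leaning slightly off the jig's lines, with its yellow tab toward jig -y and its top face around (560,400). The jig fit agrees with its known sizes: 87 mm bed width and the magnifier at (4,97). Now going above the tape.

>>> {"method": "jog_arm", "body": {
  "dp": [
    [-0.18,0.95,0],
    [-0.18,0.95,0],
    [-0.18,0.95,0],
    [-0.18,0.95,0],
    [-0.18,0.95,0],
    [-0.18,0.95,0],
    [-0.18,0.95,0],
    [-0.18,0.95,0],
    [-0.18,0.95,0],
    [0,0,1],
    [0,0,1],
    [0,0,1]
  ],
  "rot": [
    [0,0,0],
    [0,0,0],
    [0,0,0],
    [0,0,0],
    [0,0,0],
    [0,0,0],
    [0,0,0],
    [0,0,0],
    [0,0,0],
    [0,0,0],
    [0,0,0],
    [0,0,0]
  ],
  "claw": [0,0,0,0,0,0,0,0,0,0,0,0]
}}

```text
clock: 5.05
eef_pos: [0.6134, -0.0465, 0.2263]
eef_rot: [3.108, 0.456, 0.002]
contact_force: [-0.2, -0.3, -0.4]
grip_width: 0.0852
gripper_force: 0.0
```

>>> {"method": "jog_arm", "body": {
  "dp": [
    [0,0,1],
    [0,0,0]
  ],
  "rot": [
    [0,0,0],
    [0,0,0]
  ],
  "claw": [0,0]
}}

```text
clock: 5.22
eef_pos: [0.6106, -0.0458, 0.2024]
eef_rot: [-3.107, -0.457, 0.01]
contact_force: [-1.2, -1.1, -0.4]
grip_width: 0.0853
gripper_force: 0.0
```

Run:
```python
from h import *
import pickle
s=get_state();print(s["clock"],s["eef_pos"],s["qpos"].round(3))
cs={"wrist":camera("wrist")}
pickle.dump(cs,open("c2.pkl","wb"));c=cs["wrist"];save(c,"w2",sc=1.5)
C=np.array([.578,-.041]);a=np.radians(104.5)
print("tcp px",proj(c,s["eef_pos"])*1.5)
```

```text
5.2167 [ 0.61056024 -0.0457879   0.20242942] [-0.075  0.363 -0.084  1.131  0.     2.775]
tcp px [389.31719714 381.64617321]
```

View pics/w2.png

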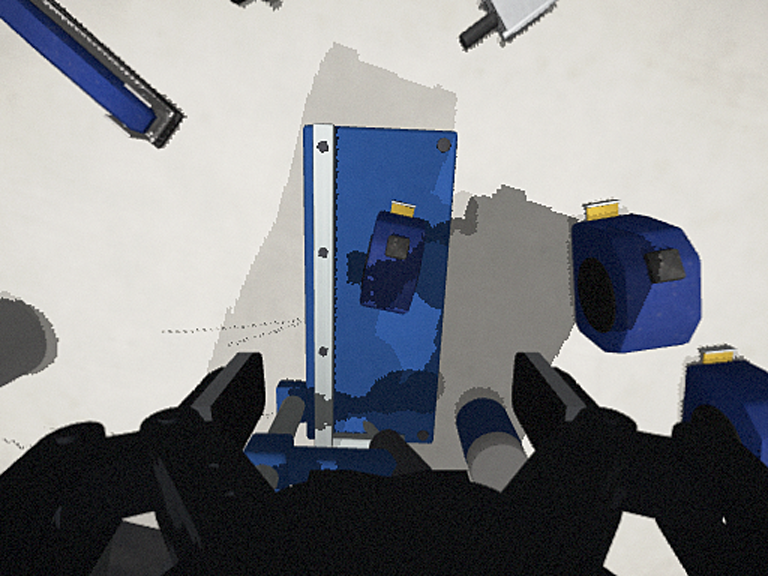

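The wrist view shows the tape between (380,212), (428,216), (408,312) and (362,303), its length running from (404,214) to (386,307). The fence is vertical at u≈335.

```bash
cat >> h.py <<'E'
A=np.radians(104.5);ex=np.array([np.cos(A),np.sin(A)]);ey=np.array([-ex[1],ex[0]]);C0=np.array([.578,-.041])
J=lambda p:(np.array([ex,ey])@(np.array(p)[:2]-C0)*1000).round(1)
W=lambda x,y:C0+ex*x/1000+ey*y/1000
def togo(xy,z,yaw=None,s=None):
    "tool-frame shift in full-scale units, and yaw turn (tool x heading) in units; tool down"
    s=s or get_state();M=R.from_rotvec(s["eef_rot"]).as_matrix()
    d=M.T@(np.array([*xy,z])-s["eef_pos"])/.02
    h=np.arctan2(M[1,0],M[0,0])
    print("pos",s["eef_pos"].round(4),"heading",np.degrees(h).round(2),"shift",d.round(2),"turn",None if yaw is None else (-(((yaw-h)+np.pi)%(2*np.pi)-np.pi)/.12).round(2))
E
python3 - <<'E'
from h import *
import pickle
c=pickle.load(open("c2.pkl","rb"))["wrist"];print(c["position"],att(c).round(3))
P=[onz(c,u/1.5,v/1.5,.068)[:2] for u,v in((380,212),(428,216),(408,312),(362,303))]
P=np.array(P);print(P.round(4),P.mean(0),J(P.mean(0)))
for i in range(4):
    e=P[(i+1)%4]-P[i];print(np.linalg.norm(e)*1e3,np.degrees(np.arctan2(e[1],e[0])))
# recheck jig
F=np.array([onz(c,u/1.5,v/1.5,z) for u,v,z in((335,125,.022),(331,440,.022),(457,131,.012),(436,441,.012),(304,127,.012))])
for p in F: print(J(p))
hsv=cv2.cvtColor(c["frame"],cv2.COLOR_RGB2HSV)
L=[]
for v in range(90,290,6):
    r=c["frame"][v,200:240].astype(int); g=r[:,0]; i=np.flatnonzero((g[:-1]>110)&(g[1:]<=110)); 
    if len(i): L.append(J(onz(c,200+i[-1]+.5,v,.022)))
L=np.array(L);print(L.T)
s=get_state();togo(W(-15,-32),.06,s=s,yaw=np.radians(12))
E
```

```text
[ 0.67355011 -0.02643721  0.32727866] [[ 0.288  0.923  0.254]
 [-0.958  0.277  0.076]
 [-0.001 -0.265  0.964]]
[[ 0.652  -0.0277]
 [ 0.6582 -0.0569]
 [ 0.5949 -0.0638]
 [ 0.5921 -0.033 ]] [ 0.62427321 -0.04534985] [-15.8 -43.7]
29.834970904839974 -77.98330198419495
63.66915799928126 -173.76663752345934
30.888204682924957 95.12236974311523
60.07585166235835 5.089499299989654
[  28.1 -129. ]
[ 30.3 121.4]
[ -57.8 -129.5]
[-60.6 126. ]
[  51.4 -127.9]
[[  30.    30.    29.9   29.9   29.9   29.9   29.9   29.9   29.8   29.8
    29.8   29.8   29.8   29.8   29.7   29.7   29.7   29.7   29.6   29.6
    29.6   29.6   29.6   29.5   30.7   30.7   30.7   30.6   30.6   30.6
    34.3   30.5]
 [-122.5 -116.6 -110.6 -104.6  -98.5  -92.3  -86.1  -79.8  -73.4  -66.9
   -60.4  -53.8  -47.1  -40.3  -33.5  -26.6  -19.6  -12.5   -5.3    1.9
     9.3   16.7   24.3   31.9   39.7   47.5   55.4   63.4   71.5   79.7
   105.2  113.7]]
pos [ 0.6114 -0.0458  0.2046] heading 16.7 shift [0.07 0.11 7.23] turn 0.68
```

>>> {"method": "jog_arm", "body": {
  "dp": [
    [0,0,0],
    [0,0,0],
    [0.48,0.06,0],
    [0,0,1],
    [0,0,1],
    [0,0,1],
    [0,0,1],
    [0,0,1],
    [0,0,1],
    [0,0,1],
    [0,0,0.93],
    [0,0,0]
  ],
  "rot": [
    [0,0,0.78],
    [0,0,0.78],
    [0,0,0],
    [0,0,0],
    [0,0,0],
    [0,0,0],
    [0,0,0],
    [0,0,0],
    [0,0,0],
    [0,0,0],
    [0,0,0],
    [0,0,0]
  ],
  "claw": [0,0,0,0,0,0,0,0,0,0,0,0]
}}

```text
clock: 6.27
eef_pos: [0.6212, -0.0458, 0.0459]
eef_rot: [-3.137, -0.163, 0.006]
contact_force: [-0.8, 0.1, -0.4]
grip_width: 0.0857
gripper_force: 0.0
```

>>> {"method": "jog_arm", "body": {
  "dp": [
    [0,0,0],
    [0,0,0],
    [0,0,0],
    [0,0,0],
    [0,0,0],
    [0,0,0],
    [0,0,0],
    [0,0,0]
  ],
  "rot": [
    [0,0,0],
    [0,0,0],
    [0,0,0],
    [0,0,0],
    [0,0,0],
    [0,0,0],
    [0,0,0],
    [0,0,0]
  ],
  "claw": [255,255,255,255,255,255,255,255],
  "force": 40
}}

```text
clock: 6.93
eef_pos: [0.624, -0.046, 0.0499]
eef_rot: [3.137, 0.161, 0.004]
contact_force: [-1.3, -0.5, 6.1]
grip_width: 0.0332
gripper_force: 39.6
```

>>> {"method": "jog_arm", "body": {
  "dp": [
    [0,0,-1],
    [0,0,-1],
    [0,0,-1],
    [-0.24,-0.94,0],
    [-0.24,-0.94,0],
    [-0.24,-0.94,0],
    [-0.24,-0.94,0],
    [-0.24,-0.94,0],
    [-0.24,-0.94,0],
    [-0.24,-0.94,0],
    [-0.24,-0.94,0],
    [0,0,0]
  ],
  "rot": [
    [0,0,0],
    [0,0,0],
    [0,0,0],
    [0,0,0],
    [0,0,0],
    [0,0,0],
    [0,0,0],
    [0,0,0],
    [0,0,0],
    [0,0,0],
    [0,0,0],
    [0,0,0]
  ],
  "claw": [255,255,255,255,255,255,255,255,255,255,255,255]
}}

```text
clock: 7.93
eef_pos: [0.5698, 0.082, 0.1082]
eef_rot: [-3.117, -0.21, 0.004]
contact_force: [-0.0, -0.3, -2.7]
grip_width: 0.0336
gripper_force: 40.9
```

>>> {"method": "jog_arm", "body": {
  "dp": [
    [0,0,1],
    [0,0,1],
    [0,0,1],
    [0,0,0.2],
    [0,0,0]
  ],
  "rot": [
    [0,0,0],
    [0,0,0],
    [0,0,0],
    [0,0,0],
    [0,0,0]
  ],
  "claw": [255,255,255,255,255]
}}

```text
clock: 8.35
eef_pos: [0.5697, 0.0807, 0.0429]
eef_rot: [-3.119, -0.206, 0.007]
contact_force: [0.1, -0.3, -1.9]
grip_width: 0.0337
gripper_force: 40.8
```

Run:
```python
from h import *
s=get_state();print(s["clock"],s["contact_force"]);togo([.57,.1],.038,s=s)
c=camera("scene");import pickle;pickle.dump(c,open("s3.pkl","wb"));save(c,"s3",(200,150,420,330),3.6)
```

```text
8.35 [ 0.09753822 -0.25329172 -1.93334231]
pos [0.5697 0.0807 0.0429] heading 7.57 shift [ 0.14 -0.95  0.26] turn None
```

View pics/s3.png

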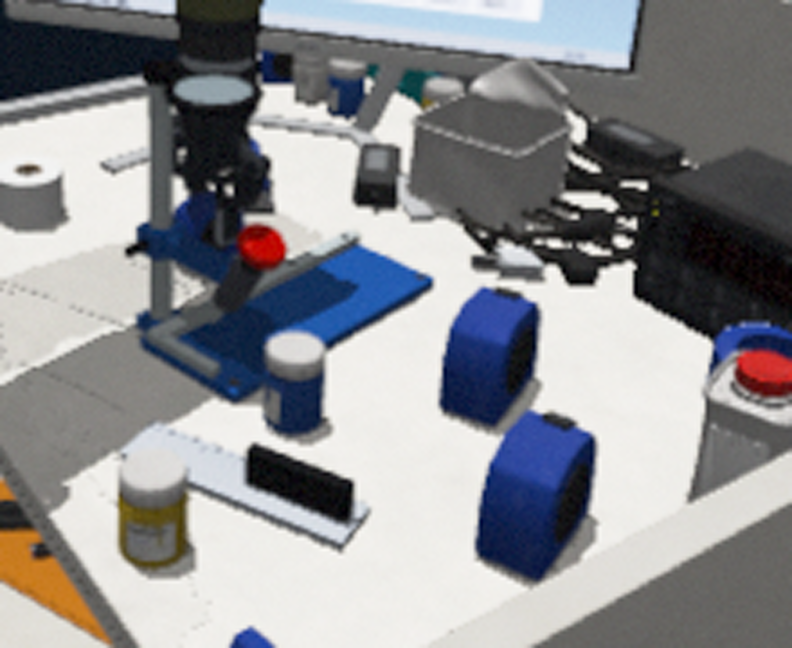

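The scene crop shows the tape in the gripper behind the column, clear of the jig, with the bed empty and everything else in place. Lowering and releasing here.

>>> {"method": "jog_arm", "body": {
  "dp": [
    [0,0,0.13],
    [0,0,0.12],
    [0,0,0]
  ],
  "rot": [
    [0,0,0],
    [0,0,0],
    [0,0,0]
  ],
  "claw": [255,255,255]
}}

```text
clock: 8.65
eef_pos: [0.5716, 0.0817, 0.0399]
eef_rot: [-3.118, -0.208, -0.0]
contact_force: [-0.1, -0.2, -3.0]
grip_width: 0.0337
gripper_force: 40.8
```

>>> {"method": "jog_arm", "body": {
  "dp": [
    [0,0,0.1],
    [0,0,0]
  ],
  "rot": [
    [0,0,0],
    [0,0,0]
  ],
  "claw": [255,255]
}}

```text
clock: 8.82
eef_pos: [0.5718, 0.0818, 0.038]
eef_rot: [-3.118, -0.208, -0.001]
contact_force: [0.3, 0.4, -0.7]
grip_width: 0.0334
gripper_force: 41.1
```

>>> {"method": "jog_arm", "body": {
  "dp": [
    [0,0,0.08],
    [0,0,0]
  ],
  "rot": [
    [0,0,0],
    [0,0,0]
  ],
  "claw": [255,255]
}}

```text
clock: 8.98
eef_pos: [0.5719, 0.0819, 0.0377]
eef_rot: [-3.118, -0.208, -0.001]
contact_force: [-4.1, -0.1, 12.6]
grip_width: 0.0338
gripper_force: 42.0
```

>>> {"method": "jog_arm", "body": {
  "dp": [
    [0,0,0],
    [0,0,0],
    [0,0,0],
    [0,0,0],
    [0,0,0],
    [0,0,-0.5],
    [0,0,-1],
    [0,0,-1],
    [0,0,-1],
    [0,0,-1],
    [0,0,-1],
    [0,0,-1]
  ],
  "rot": [
    [0,0,0],
    [0,0,0],
    [0,0,0],
    [0,0,0],
    [0,0,0],
    [0,0,0],
    [0,0,0],
    [0,0,0],
    [0,0,0],
    [0,0,0],
    [0,0,0],
    [0,0,0]
  ],
  "claw": [0,0,0,0,0,0,0,0,0,0,0,0]
}}

```text
clock: 9.98
eef_pos: [0.5712, 0.0796, 0.1674]
eef_rot: [-3.118, -0.208, 0.001]
contact_force: [-0.0, 0.3, 0.1]
grip_width: 0.0855
gripper_force: 0.0
```

>>> {"method": "jog_arm", "body": {
  "dp": [
    [0,0,-1],
    [0,0,-1],
    [0,0,-1],
    [0,0,-1],
    [0,0,-1],
    [0,0,-1],
    [0,0,-1],
    [0,0,0]
  ],
  "rot": [
    [0,0,0],
    [0,0,0],
    [0,0,0],
    [0,0,0],
    [0,0,0],
    [0,0,0],
    [0,0,0],
    [0,0,0]
  ],
  "claw": [0,0,0,0,0,0,0,0]
}}

```text
clock: 10.65
eef_pos: [0.5732, 0.0775, 0.3107]
eef_rot: [-3.118, -0.208, -0.008]
contact_force: [-0.4, -0.5, 0.3]
grip_width: 0.0854
gripper_force: 0.0
```

Run:
```python
from h import *
import pickle
s=get_state();print(s["clock"],s["qpos"].round(3));togo([.43,-.24],.30,s=s,yaw=np.radians(120))
for n in("top","scene"): pickle.dump(camera(n),open(n+"4.pkl","wb"))
c=pickle.load(open("top4.pkl","rb"))
for u,v in((362,560),(387,612),(605,490),(580,438)):print(onz(c,220+u/5,130+v/5,.008).round(3))
for u,v in((495,518),(595,465)):print("grip",onz(c,220+u/5,130+v/5,.038).round(3))
```

```text
10.65 [0.125 0.251 0.01  1.324 0.017 3.134]
pos [0.5732 0.0775 0.3107] heading 7.63 shift [-9.21 14.79  0.23] turn -16.34
[ 0.393 -0.128  0.008]
[ 0.358 -0.145  0.008]
[ 0.443 -0.299  0.008]
[ 0.48  -0.283  0.008]
grip [ 0.419 -0.216  0.038]
grip [ 0.456 -0.286  0.038]
```

>>> {"method": "jog_arm", "body": {
  "dp": [
    [-0.61,0.99,0],
    [-0.61,0.99,0],
    [-0.61,0.99,0],
    [-0.61,0.99,0],
    [-0.61,0.99,0],
    [-0.61,0.99,0],
    [-0.61,0.99,0],
    [-0.61,0.99,0],
    [-0.61,0.99,0],
    [-0.61,0.99,0],
    [-0.61,0.99,0],
    [-0.61,0.99,0]
  ],
  "rot": [
    [0,0,0],
    [0,0,0],
    [0,0,0],
    [0,0,0],
    [0,0,0],
    [0,0,0],
    [0,0,0],
    [0,0,0],
    [0,0,0],
    [0,0,0],
    [0,0,0],
    [0,0,0]
  ],
  "claw": [0,0,0,0,0,0,0,0,0,0,0,0]
}}

```text
clock: 11.75
eef_pos: [0.4567, -0.1782, 0.3006]
eef_rot: [-3.117, -0.208, 0.005]
contact_force: [0.3, -0.4, 0.3]
grip_width: 0.0855
gripper_force: 0.0
```

>>> {"method": "jog_arm", "body": {
  "dp": [
    [-0.61,0.99,0],
    [-0.61,0.99,0],
    [-0.61,0.99,0],
    [0,0,0],
    [0,0,0],
    [0,0,0],
    [0,0,0],
    [0,0,0],
    [0,0,0],
    [0,0,0],
    [0,0,0],
    [0,0,0]
  ],
  "rot": [
    [0,0,0],
    [0,0,0],
    [0,0,0],
    [0,0,-1],
    [0,0,-1],
    [0,0,-1],
    [0,0,-1],
    [0,0,-1],
    [0,0,-1],
    [0,0,-1],
    [0,0,-1],
    [0,0,-1]
  ],
  "claw": [0,0,0,0,0,0,0,0,0,0,0,0]
}}

```text
clock: 12.75
eef_pos: [0.429, -0.2409, 0.2996]
eef_rot: [-2.562, -1.789, -0.01]
contact_force: [-0.5, -0.2, -0.4]
grip_width: 0.0857
gripper_force: 0.0
```

>>> {"method": "jog_arm", "body": {
  "dp": [
    [0,0,0],
    [0,0,0],
    [0,0,0],
    [0,0,0],
    [0,0,0],
    [0,0,0],
    [0,0,0],
    [0,0,1],
    [0,0,1],
    [0,0,1],
    [0,0,1],
    [0,0,0]
  ],
  "rot": [
    [0,0,-1],
    [0,0,-1],
    [0,0,-1],
    [0,0,-1],
    [0,0,-1],
    [0,0,-1],
    [0,0,-1],
    [0,0,0],
    [0,0,0],
    [0,0,0],
    [0,0,0],
    [0,0,0]
  ],
  "claw": [0,0,0,0,0,0,0,0,0,0,0,0]
}}

```text
clock: 13.75
eef_pos: [0.4265, -0.2383, 0.2162]
eef_rot: [-1.617, -2.672, -0.02]
contact_force: [-1.5, -0.0, -0.7]
grip_width: 0.0855
gripper_force: 0.0
```

Run:
```python
from h import *
import pickle
s=get_state();print(s["clock"],s["qpos"].round(3));togo([.438,-.25],.03,s=s,yaw=np.radians(117.9))
c=camera("wrist");pickle.dump(c,open("w5.pkl","wb"));save(c,"w5",sc=1.5)
print(proj(c,[.438,-.25,.038])*1.5)
```

```text
13.75 [-0.518  0.137 -0.346  1.106  0.013  0.57 ]
pos [ 0.4265 -0.2383  0.2162] heading 117.65 shift [-0.99  0.22  9.29] turn -0.04
[394.0667345 295.4844315]
```

View pics/w5.png

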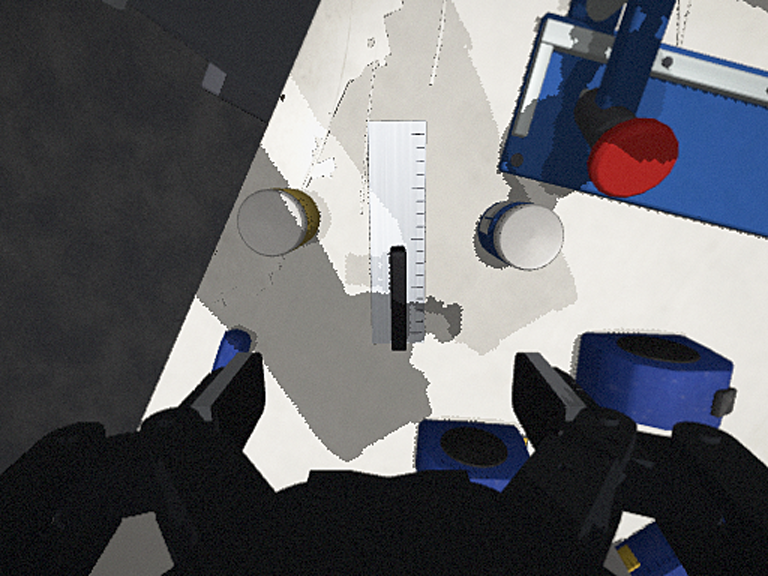

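The wrist view shows the straightedge from (370,121) to (425,342), its grip top from (398,247) to (399,350), with both jars well to the sides.

Run:
```python
from h import *
import pickle
c=pickle.load(open("w5.pkl","rb"))
g=[onz(c,u/1.5,v/1.5,.038)[:2] for u,v in((398,246),(399,350))];e=[onz(c,u/1.5,v/1.5,.008)[:2] for u,v in((426,121),(425,342),(369.5,121),(374,344))]
print(np.round(g,4),np.linalg.norm(g[0]-g[1]),np.degrees(np.arctan2(*(g[0]-g[1])[::-1])))
d=e[0]-e[1];print(np.round(e,4),np.linalg.norm(d),np.degrees(np.arctan2(d[1],d[0])),np.linalg.norm(e[0]-e[2]))
u=(g[0]-g[1]);u/=np.linalg.norm(u)
t=(g[0]+g[1])/2-u*.010;print(t);togo(t,.031,yaw=np.arctan2(u[1],u[0]))
```

```text
[[ 0.4229 -0.2152]
 [ 0.4622 -0.2874]] 0.08216943381385328 118.52775629582699
[[ 0.3997 -0.1248]
 [ 0.4849 -0.2809]
 [ 0.3618 -0.1446]
 [ 0.4469 -0.3029]] 0.17788016898424833 118.63506098728494 0.04278893345809082
[ 0.44730729 -0.260091  ]
pos [ 0.4274 -0.2388  0.2183] heading 117.65 shift [-1.6   0.36  9.34] turn -0.13
```

>>> {"method": "jog_arm", "body": {
  "dp": [
    [-0.83,0.18,0],
    [-0.83,0.18,0],
    [0,0,1],
    [0,0,1],
    [0,0,1],
    [0,0,1],
    [0,0,1],
    [0,0,1],
    [0,0,1],
    [0,0,1],
    [0,0,0.9],
    [0,0,0.4]
  ],
  "rot": [
    [0,0,-0.13],
    [0,0,0],
    [0,0,0],
    [0,0,0],
    [0,0,0],
    [0,0,0],
    [0,0,0],
    [0,0,0],
    [0,0,0],
    [0,0,0],
    [0,0,0],
    [0,0,0]
  ],
  "claw": [0,0,0,0,0,0,0,0,0,0,0,0]
}}

```text
clock: 14.8
eef_pos: [0.4505, -0.2625, 0.0332]
eef_rot: [-1.599, -2.69, -0.02]
contact_force: [-1.3, -0.5, -0.4]
grip_width: 0.0857
gripper_force: 0.0
```

>>> {"method": "jog_arm", "body": {
  "dp": [
    [0,0,0],
    [0,0,0],
    [0,0,0],
    [0,0,0],
    [0,0,0],
    [0,0,0],
    [0,0,0],
    [0,0,0],
    [0,0,0],
    [0,0,0]
  ],
  "rot": [
    [0,0,0],
    [0,0,0],
    [0,0,0],
    [0,0,0],
    [0,0,0],
    [0,0,0],
    [0,0,0],
    [0,0,0],
    [0,0,0],
    [0,0,0]
  ],
  "claw": [255,255,255,255,255,255,255,255,255,255],
  "force": 60
}}

```text
clock: 15.63
eef_pos: [0.4516, -0.2634, 0.0354]
eef_rot: [-1.601, -2.693, -0.019]
contact_force: [-0.9, 1.0, 5.9]
grip_width: 0.0105
gripper_force: 59.4
```

Run:
```python
from h import *
s=get_state();print(s["clock"]);togo([.4485,-.2608],.032,s=s,yaw=np.radians(118.6))
```

```text
15.6333
pos [ 0.4516 -0.2634  0.0354] heading 118.54 shift [ 0.19 -0.08  0.17] turn -0.01
```

>>> {"method": "jog_arm", "body": {
  "dp": [
    [0,0,-0.5],
    [0,0,-1],
    [0,0,-1],
    [0,0,-1],
    [0,0,-1],
    [0,0,-1],
    [0,0,-0.7],
    [0,0,0]
  ],
  "rot": [
    [0,0,0],
    [0,0,0],
    [0,0,0],
    [0,0,0],
    [0,0,0],
    [0,0,0],
    [0,0,0],
    [0,0,0]
  ],
  "claw": [255,255,255,255,255,255,255,255]
}}

```text
clock: 16.3
eef_pos: [0.453, -0.2658, 0.1618]
eef_rot: [-1.603, -2.696, -0.02]
contact_force: [1.0, -0.5, -2.3]
grip_width: 0.0105
gripper_force: 58.8
```

>>> {"method": "jog_arm", "body": {
  "dp": [
    [0,0,0],
    [0,0,0],
    [0,0,0],
    [0,0,0],
    [0,0,0],
    [0,0,0],
    [0,0,0],
    [0,0,0],
    [0,0,0],
    [0,0,0],
    [0,0,0],
    [0,0,0]
  ],
  "rot": [
    [0,0,-0.92],
    [0,0,-0.92],
    [0,0,-0.92],
    [0,0,-0.92],
    [0,0,-0.92],
    [0,0,-0.92],
    [0,0,-0.92],
    [0,0,-0.92],
    [0,0,-0.92],
    [0,0,-0.92],
    [0,0,-0.92],
    [0,0,-0.92]
  ],
  "claw": [255,255,255,255,255,255,255,255,255,255,255,255]
}}

```text
clock: 17.3
eef_pos: [0.4506, -0.2643, 0.1572]
eef_rot: [0.403, -3.114, -0.028]
contact_force: [-0.7, 0.5, -2.8]
grip_width: 0.0106
gripper_force: 58.6
```

Run:
```python
from h import *
import pickle
s=get_state();print(s["clock"],s["qpos"].round(3),J(s["eef_pos"]),s["grip_width"]);togo(W(7.5,-102),.16,s=s,yaw=A+np.pi/2)
for n in ("scene","wrist"): c=camera(n);pickle.dump(c,open(n+"6.pkl","wb"))
save(c,"w6",sc=1.2)
```

```text
17.3 [-0.538  0.235 -0.366  0.982  0.013 -0.796] [-184.3  179.2] 0.010567012916315673
pos [ 0.4506 -0.2643  0.1572] heading -165.24 shift [-14.1    9.53   0.05] turn 0.04
```

View pics/w6.png

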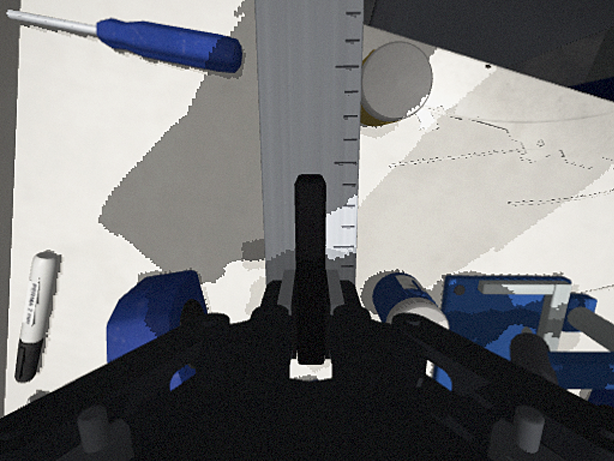

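The wrist view shows the straightedge held, its ruled edge from (357,0) to (354,270), its left edge from (256,0) to (268,280), and the grip between the pads at (310,270).

Run:
```python
from h import *
import pickle
c=pickle.load(open("wrist6.pkl","rb"));s=get_state();p=s["eef_pos"];M=R.from_rotvec(s["eef_rot"]).as_matrix()
q=lambda u,v,z:((onz(c,u/1.2,v/1.2,z)-p)@M*1000).round(1)
zt=p[2]-.0354+.008
for u,v in((358.5,2),(354,270),(256,2),(268,275)): print(q(u,v,zt))
for u,v in((310,176),(295,180),(326,180)): print("grip",q(u,v,zt+.03))
print(M.round(3))
```

```text
[120.9  18.7  27.6]
[ 5.7 22.  27.8]
[120.2 -22.4  26.9]
[  2.9 -20.4  27. ]
grip [54.2 -0.1 -2.7]
grip [52.7 -5.6 -2.7]
grip [52.8  5.8 -2.5]
[[-0.968 -0.25  -0.004]
 [-0.25   0.968  0.017]
 [-0.001  0.018 -1.   ]]
```

>>> {"method": "jog_arm", "body": {
  "dp": [
    [0,0,0],
    [-1,0,0],
    [-1,0,0],
    [-1,0,0],
    [-1,0,0],
    [-1,0,0],
    [-1,0,0],
    [-1,0,0],
    [-1,0,0],
    [-1,0,0],
    [-1,0,0],
    [-1,0,0]
  ],
  "rot": [
    [0.15,0,0.1],
    [0,0,0],
    [0,0,0],
    [0,0,0],
    [0,0,0],
    [0,0,0],
    [0,0,0],
    [0,0,0],
    [0,0,0],
    [0,0,0],
    [0,0,0],
    [0,0,0]
  ],
  "claw": [255,255,255,255,255,255,255,255,255,255,255,255]
}}

```text
clock: 18.4
eef_pos: [0.6656, -0.2119, 0.1581]
eef_rot: [-0.371, 3.118, -0.002]
contact_force: [0.4, -0.2, -3.0]
grip_width: 0.0106
gripper_force: 58.7
```

>>> {"method": "jog_arm", "body": {
  "dp": [
    [-1,0,0],
    [-1,0,0],
    [-1,0,0],
    [0,1,0],
    [0,1,0],
    [0,1,0],
    [0,1,0],
    [0,1,0],
    [0,1,0],
    [0,1,0],
    [0,1,0],
    [0,0,0]
  ],
  "rot": [
    [0,0,0],
    [0,0,0],
    [0,0,0],
    [0,0,0],
    [0,0,0],
    [0,0,0],
    [0,0,0],
    [0,0,0],
    [0,0,0],
    [0,0,0],
    [0,0,0],
    [0,0,0]
  ],
  "claw": [255,255,255,255,255,255,255,255,255,255,255,255]
}}

```text
clock: 19.4
eef_pos: [0.684, -0.0389, 0.158]
eef_rot: [-0.376, 3.118, 0.001]
contact_force: [0.2, -0.0, -2.6]
grip_width: 0.0106
gripper_force: 58.9
```

Run:
```python
from h import *
import pickle
s=get_state();print(s["clock"],s["qpos"].round(3),J(s["eef_pos"]),R.from_rotvec(s["eef_rot"]).as_matrix().round(3));togo(W(4.5,-102),.07,s=s,yaw=A+np.pi/2)
```

```text
19.4 [-5.70e-02  5.16e-01  4.60e-02  1.10e+00  1.00e-03 -2.97e-01] [ -24.5 -103.1] [[-0.971 -0.238  0.001]
 [-0.238  0.971  0.001]
 [-0.001  0.    -1.   ]]
pos [ 0.684  -0.0389  0.158 ] heading -166.24 shift [0.08 1.45 4.4 ] turn -0.11
```

>>> {"method": "jog_arm", "body": {
  "dp": [
    [0,0.72,0],
    [0,0.72,0],
    [0,0,1],
    [0,0,1],
    [0,0,1],
    [0,0,1],
    [0,0,0.4],
    [0,0,0]
  ],
  "rot": [
    [0,0,0],
    [0,0,0],
    [0,0,0],
    [0,0,0],
    [0,0,0],
    [0,0,0],
    [0,0,0],
    [0,0,0]
  ],
  "claw": [255,255,255,255,255,255,255,255]
}}

```text
clock: 20.07
eef_pos: [0.6764, -0.0145, 0.0678]
eef_rot: [0.375, -3.116, 0.001]
contact_force: [-0.3, -0.3, -3.3]
grip_width: 0.0104
gripper_force: 58.9
```

Run:
```python
from h import *
import pickle
s=get_state();print(s["clock"],s["contact_force"],J(s["eef_pos"]),R.from_rotvec(s["eef_rot"]).as_matrix().round(3));togo(W(4.5,-102),.047,s=s,yaw=A+np.pi/2)
for n in ("scene","wrist"): c=camera(n);pickle.dump(c,open(n+"7.pkl","wb"))
w=cv2.resize(c["frame"],None,fx=1.2,fy=1.2)
cv2.imwrite("pics/w7.png",w[:,:,::-1])
```

```text
20.0667 [-0.26561307 -0.34735896 -3.32410459] [   1.  -101.9] [[-0.971 -0.237 -0.003]
 [-0.237  0.972 -0.001]
 [ 0.003 -0.    -1.   ]]
pos [ 0.6764 -0.0145  0.0678] heading -166.29 shift [-0.    0.18  1.04] turn -0.11
```

View pics/w7.png

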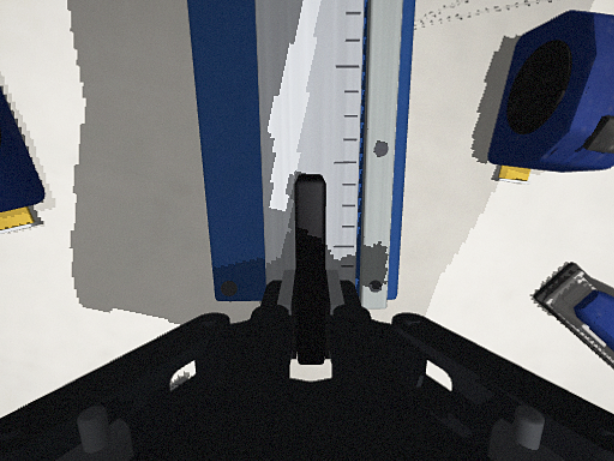

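The wrist view shows the straightedge over the bed just left of the fence. Its ruled edge runs at u≈362, the fence's inner top edge from about (371,0) to (361,290), and the tape stands at (560,90).

Run:
```python
from h import *
import pickle
c=pickle.load(open("wrist7.pkl","rb"));z=.0678-.0354+.008
f=c["frame"].astype(int)
S=[];F=[];Lf=[]
for v in range(5,185,6):
    sat=(f[v,:,2]-f[v,:,0]); r=np.flatnonzero(sat[285:325]>25)+285
    if len(r): 
        S.append(J(onz(c,r.min()-.5,v,z)));F.append(J(onz(c,r.max()+.5,v,.022)))
    r=np.flatnonzero(sat[170:225]>40)+170
    if len(r): Lf.append(J(onz(c,r.max()+.5,v,z)))
for n,P in(("ruled",S),("fence",F),("left",Lf)):
    P=np.array(P);k=np.ones(len(P),bool)
    for _ in range(4):
        a=np.polyfit(P[k,1],P[k,0],1);e=P[:,0]-np.polyval(a,P[:,1]);k=abs(e)<max(.8,1.5*np.median(abs(e)))
    print(n,k.sum(),len(P),"slope deg",np.degrees(np.arctan(a[0])).round(2),"x at y=-100,0:",np.polyval(a,[-100,0]).round(1))
```

```text
ruled 30 30 slope deg 0.57 x at y=-100,0: [23.3 24.3]
fence 30 30 slope deg 0.11 x at y=-100,0: [28.3 28.5]
left 30 30 slope deg 0.68 x at y=-100,0: [-21.7 -20.5]
```

>>> {"method": "jog_arm", "body": {
  "dp": [
    [0,0.08,0.5],
    [0,0,0.45],
    [0,0,0]
  ],
  "rot": [
    [0,0,-0.08],
    [0,0,0],
    [0,0,0]
  ],
  "claw": [255,255,255]
}}

```text
clock: 20.42
eef_pos: [0.6774, -0.0133, 0.05]
eef_rot: [-0.391, 3.117, -0.002]
contact_force: [-0.4, -0.0, -2.8]
grip_width: 0.0109
gripper_force: 58.9
```

>>> {"method": "jog_arm", "body": {
  "dp": [
    [0,0,0.07],
    [0,0,0]
  ],
  "rot": [
    [0,0,0],
    [0,0,0]
  ],
  "claw": [255,255]
}}

```text
clock: 20.58
eef_pos: [0.6781, -0.0135, 0.05]
eef_rot: [-0.391, 3.116, -0.002]
contact_force: [-0.2, 0.1, -2.5]
grip_width: 0.0106
gripper_force: 59.0
```

>>> {"method": "jog_arm", "body": {
  "dp": [
    [0,0,0.08],
    [0,0,0]
  ],
  "rot": [
    [0,0,0],
    [0,0,0]
  ],
  "claw": [255,255]
}}

```text
clock: 20.75
eef_pos: [0.6786, -0.0135, 0.0489]
eef_rot: [-0.391, 3.115, -0.002]
contact_force: [-0.6, 0.1, 0.5]
grip_width: 0.0106
gripper_force: 59.4
```

>>> {"method": "jog_arm", "body": {
  "dp": [
    [0,0,0.06],
    [0,0,0]
  ],
  "rot": [
    [0,0,0],
    [0,0,0]
  ],
  "claw": [255,255]
}}

```text
clock: 20.92
eef_pos: [0.6788, -0.0135, 0.0479]
eef_rot: [-0.391, 3.114, -0.002]
contact_force: [-0.3, 0.9, 4.0]
grip_width: 0.0107
gripper_force: 59.7
```

>>> {"method": "jog_arm", "body": {
  "dp": [
    [0.5,0,0],
    [0.5,0,0],
    [0.5,0,0],
    [0.5,0,0],
    [0,0,0]
  ],
  "rot": [
    [0,0,0],
    [0,0,0],
    [0,0,0],
    [0,0,0],
    [0,0,0]
  ],
  "claw": [255,255,255,255,255]
}}

```text
clock: 21.33
eef_pos: [0.6388, -0.0238, 0.048]
eef_rot: [-0.39, 3.115, -0.003]
contact_force: [-2.4, -0.8, 0.5]
grip_width: 0.0108
gripper_force: 59.6
```

>>> {"method": "jog_arm", "body": {
  "dp": [
    [0.5,0,0],
    [0.5,0,0],
    [0.4,0,0],
    [0,0,0]
  ],
  "rot": [
    [0,0,0],
    [0,0,0],
    [0,0,0],
    [0,0,0]
  ],
  "claw": [255,255,255,255]
}}

```text
clock: 21.67
eef_pos: [0.6118, -0.0306, 0.0477]
eef_rot: [-0.391, 3.115, -0.003]
contact_force: [-1.4, -1.2, 2.7]
grip_width: 0.0107
gripper_force: 59.7
```

Run:
```python
from h import *
import pickle
s=get_state();print(s["clock"],s["contact_force"],J(s["eef_pos"]),s["eef_pos"][2])
togo(W(1.4,-28.5),.0475,s=s,yaw=A+np.pi/2)
pickle.dump(camera("scene"),open("scene8.pkl","wb"));pickle.dump(camera("wrist"),open("wrist8.pkl","wb"))
```

```text
21.6667 [-1.43579024 -1.16273757  2.66618287] [  1.6 -35.4] 0.04765115909904361
pos [ 0.6118 -0.0306  0.0477] heading -165.71 shift [ 0.34 -0.01  0.01] turn -0.03
```

>>> {"method": "jog_arm", "body": {
  "dp": [
    [0.25,0.1,0],
    [0,0.1,0],
    [0,0,0]
  ],
  "rot": [
    [0,0,0],
    [0,0,0],
    [0,0,0]
  ],
  "claw": [255,255,255]
}}

```text
clock: 22.02
eef_pos: [0.6071, -0.0278, 0.0475]
eef_rot: [-0.392, 3.114, -0.004]
contact_force: [1.7, -1.9, 4.3]
grip_width: 0.011
gripper_force: 60.2
```

>>> {"method": "jog_arm", "body": {
  "dp": [
    [0.15,0.06,0],
    [0,0,0]
  ],
  "rot": [
    [0,0,0],
    [0,0,0]
  ],
  "claw": [255,255]
}}

```text
clock: 22.18
eef_pos: [0.604, -0.0271, 0.0475]
eef_rot: [-0.391, 3.114, -0.002]
contact_force: [3.1, -2.4, 4.0]
grip_width: 0.0109
gripper_force: 60.0
```

>>> {"method": "jog_arm", "body": {
  "dp": [
    [0.1,0.06,0],
    [0,0,0]
  ],
  "rot": [
    [0,0,0],
    [0,0,0]
  ],
  "claw": [255,255]
}}

```text
clock: 22.35
eef_pos: [0.6034, -0.0271, 0.048]
eef_rot: [-0.39, 3.111, -0.005]
contact_force: [7.8, -2.0, 2.6]
grip_width: 0.0106
gripper_force: 59.8
```

Run:
```python
from h import *
s=get_state();print(J(s["eef_pos"]),np.array([ex,ey])@s["contact_force"][:2],s["contact_force"][2])
```

```text
[  7.1 -28.1] [-3.85559987 -7.01891565] 2.56003371967457
```

>>> {"method": "jog_arm", "body": {
  "dp": [
    [0,0.1,0],
    [0,0.08,0],
    [0,0,0]
  ],
  "rot": [
    [0,0,0],
    [0,0,0],
    [0,0,0]
  ],
  "claw": [255,255,255]
}}

```text
clock: 22.6
eef_pos: [0.6033, -0.0266, 0.0482]
eef_rot: [-0.387, 3.111, -0.016]
contact_force: [7.4, -12.0, 1.3]
grip_width: 0.0103
gripper_force: 60.0
```

Run:
```python
from h import *
import pickle
s=get_state();print(s["clock"],J(s["eef_pos"]),np.array([ex,ey])@s["contact_force"][:2],s["contact_force"][2],s["torque"]);togo(W(0,0),0,s=s,yaw=A+np.pi/2)
c=camera("wrist");pickle.dump(c,open("wrist9.pkl","wb"));save(c,"w9",(120,0,400,260),2.3)
```

```text
22.6 [  7.6 -28.1] [-13.50482357  -4.18841641] 1.3220701117535296 [-2.93161492 -1.29403594  0.08488234]
pos [ 0.6033 -0.0266  0.0482] heading -165.8 shift [ 1.42 -0.36  2.41] turn -0.04
```

View pics/w9.png

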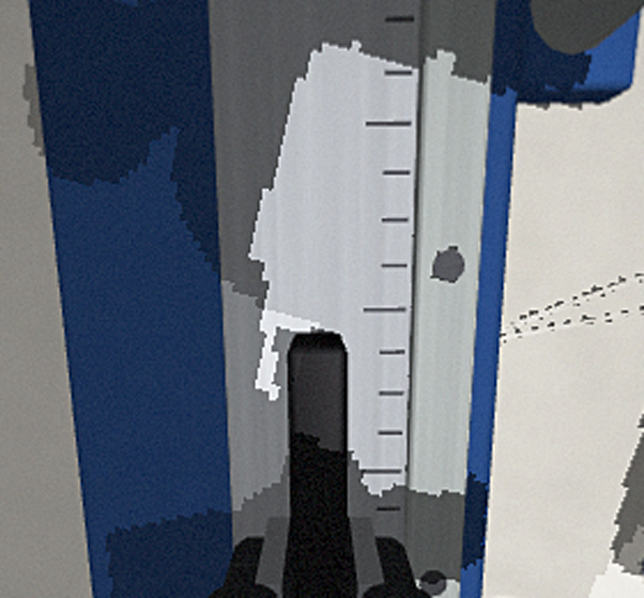

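The wrist view shows the ruled edge lying flush along the fence with no blue showing between them. Releasing and backing off; I take no more pictures for viewing, only numbers.

>>> {"method": "jog_arm", "body": {
  "dp": [
    [0,-0.1,0],
    [0,0,0],
    [0,0,0],
    [0,0,0],
    [0,0,0],
    [0,0,0]
  ],
  "rot": [
    [0,0,0],
    [0,0,0],
    [0,0,0],
    [0,0,0],
    [0,0,0],
    [0,0,0]
  ],
  "claw": [255,90,90,90,90,90]
}}

```text
clock: 23.15
eef_pos: [0.5999, -0.0246, 0.0466]
eef_rot: [-0.392, 3.117, -0.001]
contact_force: [0.3, 0.2, 0.1]
grip_width: 0.0553
gripper_force: 0.0
```

Run:
```python
from h import *
import pickle
s=get_state();print(s["clock"],J(s["eef_pos"]),s["eef_pos"],s["grip_width"],s["contact_force"])
c=camera("wrist");pickle.dump(c,open("wrist10.pkl","wb"))
f=c["frame"].astype(int)
# fit ruled-edge/fence and left edge
L=[];
for v in range(5,185,6):
    sat=f[v,:,2]-f[v,:,0]; r=np.flatnonzero(sat[150:240]>40)+150
    if len(r): L.append(J(onz(c,r.max()+.5,v,.020)))
L=np.array(L);a=np.polyfit(L[:,1],L[:,0],1);print("left edge slope",np.degrees(np.arctan(a[0])),np.polyval(a,[-50,0,50]))
# grip front end: dark below
for u in(255,258,262):
    col=f[60:200,u].sum(1);i=np.flatnonzero(col<130);print(u,i[:1]+60, J(onz(c,u,i[0]+59.5,.050)) if len(i) else None)
```

```text
23.15 [ 10.4 -25.3] [ 0.59987463 -0.02461023  0.04659968] 0.05526672510129941 [0.26717232 0.18847199 0.14442531]
left edge slope -0.3159875225223328 [-14.7545449  -15.03029882 -15.30605275]
255 [150] [ 9.5 27.8]
258 [151] [10.8 27.3]
262 [153] [12.6 26.4]
```

>>> {"method": "jog_arm", "body": {
  "dp": [
    [-0.5,-0.1,0],
    [-1,0,0],
    [-1,0,0],
    [-1,0,0],
    [-1,0,-0.3],
    [0,0,-1],
    [0,0,-1],
    [0,0,-1],
    [0,0,-1],
    [0,0,-1],
    [0,0,-1],
    [0,0,-1]
  ],
  "rot": [
    [0,0,0],
    [0,0,0],
    [0,0,0],
    [0,0,0],
    [0,0,0],
    [0,0,0],
    [0,0,0],
    [0,0,0],
    [0,0,0],
    [0,0,0],
    [0,0,0],
    [0,0,0]
  ],
  "claw": [90,90,90,90,90,90,90,90,255,255,255,255]
}}

```text
clock: 24.2
eef_pos: [0.6877, -0.0043, 0.194]
eef_rot: [-0.391, 3.116, -0.002]
contact_force: [0.0, -0.0, 0.3]
grip_width: 0.007
gripper_force: 0.0
```

>>> {"method": "jog_arm", "body": {
  "dp": [
    [0,-1,0],
    [0,-1,0],
    [0,-1,0],
    [0,-1,0],
    [0,-1,0],
    [0,-1,0],
    [0,-1,0],
    [0,-1,0],
    [1,0,0],
    [1,0,0],
    [1,0,0],
    [1,0,0]
  ],
  "rot": [
    [0,0,0],
    [0,0,0],
    [0,0,0],
    [0,0,0],
    [0,0,0],
    [0,0,0],
    [0,0,0],
    [0,0,0],
    [0,0,0],
    [0,0,0],
    [0,0,0],
    [0,0,0]
  ],
  "claw": [255,255,255,255,255,255,255,255,255,255,255,255]
}}

```text
clock: 25.2
eef_pos: [0.649, -0.1794, 0.1928]
eef_rot: [-0.391, 3.116, -0.001]
contact_force: [-0.1, 0.7, 1.2]
grip_width: -0.0001
gripper_force: 0.0
```

>>> {"method": "jog_arm", "body": {
  "dp": [
    [1,0,0],
    [1,0,0],
    [1,0,0],
    [1,0,0],
    [1,0,0],
    [1,0,0],
    [0,0,0],
    [0,0,0],
    [0,0,0],
    [0,0,0],
    [0,0,0],
    [0,0,0]
  ],
  "rot": [
    [0,0,0],
    [0,0,0],
    [0,0,0],
    [0,0,0],
    [0,0,0],
    [0,0,0],
    [-0.88,0,0],
    [-0.87,0,0],
    [-0.87,0,0],
    [-0.87,0,0],
    [-0.87,0,0],
    [0,0,0]
  ],
  "claw": [255,255,255,255,255,255,255,255,255,255,255,255]
}}

```text
clock: 26.2
eef_pos: [0.5325, -0.2107, 0.1885]
eef_rot: [0.363, -2.944, -0.8]
contact_force: [-1.6, -0.2, -1.8]
grip_width: 0.0001
gripper_force: 0.0
```

```bash
cat >> h.py <<'E'
def press(s=None,off=0.):
    "tool-frame shift (units) to put shut tips 'off' mm out from the raised head's face"
    s=s or get_state();M=R.from_rotvec(s["eef_rot"]).as_matrix();Rj=np.array([[*ex,0],[*ey,0],[0,0,1]])
    n=Rj.T@np.array([-.5,0,.866]);h=np.array([*W(-53,95),.131])
    print(s["clock"],"J",J(s["eef_pos"]),s["eef_pos"][2].round(4),"q",s["qpos"].round(2),"f",s["contact_force"].round(1))
    print("tool axes in jig\n",(Rj@M).T.round(3));print("shift",(M.T@(h+n*(.017+off/1000)-s["eef_pos"])/.02).round(2))
E
python3 - <<'E'
from h import *
import pickle
press(off=3)
t=camera("scene");pickle.dump(t,open("scene11.pkl","wb"))
hsv=cv2.cvtColor(t["frame"],cv2.COLOR_RGB2HSV);m=cv2.inRange(hsv,(0,150,80),(8,255,255))|cv2.inRange(hsv,(172,150,80),(180,255,255))
n,l,st,ce=cv2.connectedComponentsWithStats(m)
hp=proj(t,[*W(-53,95),.131]);print("head expected px",hp,[(ce[i].round(1),st[i,4]) for i in range(1,n) if st[i,4]>40])
E
```

```text
26.2 J [-152.9   86.5] 0.1885 q [-0.57  0.62  0.16  1.52  0.35 -0.89] f [-1.6 -0.2 -1.8]
tool axes in jig
 [[ 0.007  1.     0.005]
 [ 0.862 -0.008  0.506]
 [ 0.506  0.001 -0.862]]
shift [0.44 2.86 4.01]
head expected px [272.75354753 216.49941826] [(array([272.2, 218. ]), np.int32(115)), (array([412.7, 253.1]), np.int32(169))]
```

>>> {"method": "jog_arm", "body": {
  "dp": [
    [0.22,0.95,0],
    [0.22,0.95,0],
    [0,0.96,0],
    [0,0,0.8],
    [0,0,0.8],
    [0,0,0.8],
    [0,0,0.8],
    [0,0,0]
  ],
  "rot": [
    [0,0,0],
    [0,0,0],
    [0,0,0],
    [0,0,0],
    [0,0,0],
    [0,0,0],
    [0,0,0],
    [0,0,0]
  ],
  "claw": [255,255,255,255,255,255,255,255]
}}

```text
clock: 26.92
eef_pos: [0.5038, -0.1298, 0.1654]
eef_rot: [0.374, -2.952, -0.787]
contact_force: [-0.3, 0.1, 0.8]
grip_width: -0.0002
gripper_force: 0.0
```

Run:
```python
from h import *
press(off=0)
```

```text
26.9167 J [-67.4  94.1] 0.1654 q [-0.48  0.5  -0.09  1.35  0.38 -0.8 ] f [-0.3  0.1  0.8]
tool axes in jig
 [[ 0.001  1.    -0.001]
 [ 0.867 -0.     0.498]
 [ 0.498 -0.001 -0.867]]
shift [ 0.05 -0.24  1.  ]
```

>>> {"method": "jog_arm", "body": {
  "dp": [
    [0.05,-0.24,0.4],
    [0,0,0.5],
    [0,0,0.3],
    [0,0,0.3],
    [0,0,0]
  ],
  "rot": [
    [0,0,0],
    [0,0,0],
    [0,0,0],
    [0,0,0],
    [0,0,0]
  ],
  "claw": [255,255,255,255,255]
}}

```text
clock: 27.33
eef_pos: [0.502, -0.1219, 0.1375]
eef_rot: [0.372, -2.954, -0.788]
contact_force: [0.7, -2.5, 4.9]
grip_width: -0.0001
gripper_force: 2.7
```

Run:
```python
from h import *
press(off=-14)
```

```text
27.3333 J [-59.3  93.9] 0.1375 q [-0.47  0.51 -0.14  1.28  0.39 -0.79] f [ 0.7 -2.5  4.9]
tool axes in jig
 [[ 0.003  1.    -0.002]
 [ 0.867 -0.002  0.498]
 [ 0.498 -0.004 -0.867]]
shift [0.06 0.11 0.29]
```

>>> {"method": "jog_arm", "body": {
  "dp": [
    [0,0,0.25],
    [0,0,0.2],
    [0,0,0]
  ],
  "rot": [
    [0,0,0],
    [0,0,0],
    [0,0,0]
  ],
  "claw": [255,255,255]
}}

```text
clock: 27.58
eef_pos: [0.5013, -0.119, 0.1322]
eef_rot: [0.371, -2.956, -0.786]
contact_force: [-1.9, -7.2, 15.7]
grip_width: -0.0
gripper_force: 8.4
```

>>> {"method": "jog_arm", "body": {
  "dp": [
    [0,0,0.2],
    [0,0,0],
    [0,0,0]
  ],
  "rot": [
    [0,0,0],
    [0,0,0],
    [0,0,0]
  ],
  "claw": [255,255,255]
}}

```text
clock: 27.83
eef_pos: [0.5015, -0.1189, 0.132]
eef_rot: [0.37, -2.96, -0.782]
contact_force: [-7.8, -16.5, 40.4]
grip_width: 0.0001
gripper_force: 20.8
```

Run:
```python
from h import *
press(off=-14)
```

```text
27.8333 J [-56.2  93.6] 0.132 q [-0.46  0.51 -0.15  1.26  0.39 -0.78] f [ -7.8 -16.5  40.4]
tool axes in jig
 [[ 0.006  1.    -0.005]
 [ 0.87  -0.002  0.493]
 [ 0.493 -0.007 -0.87 ]]
shift [ 0.07  0.11 -0.03]
```

Fully home: the force jumped with no further travel. Backing off along the plunger's axis.

>>> {"method": "jog_arm", "body": {
  "dp": [
    [0,0,-0.5],
    [0,0,-0.8],
    [0,0,-1],
    [0,0,-1],
    [0,0,-1],
    [0,0,-1],
    [0,-1,0],
    [0,-1,0],
    [0,-1,0],
    [0,0,0],
    [0,0,0]
  ],
  "rot": [
    [0,0,0],
    [0,0,0],
    [0,0,0],
    [0,0,0],
    [0,0,0],
    [0,0,0],
    [0,0,0],
    [0,0,0],
    [0,0,0],
    [0,0,0],
    [0,0,0]
  ],
  "claw": [255,255,255,255,255,255,255,255,255,255,255]
}}

```text
clock: 28.75
eef_pos: [0.5256, -0.2177, 0.1877]
eef_rot: [0.369, -2.952, -0.79]
contact_force: [-0.1, 0.0, -0.4]
grip_width: -0.0006
gripper_force: 0.0
```

Run:
```python
from h import *
import pickle
press()
t=camera("scene");p=camera("top");pickle.dump((t,p),open("end.pkl","wb"))
hsv=cv2.cvtColor(t["frame"],cv2.COLOR_RGB2HSV);m=cv2.inRange(hsv,(0,150,80),(8,255,255))|cv2.inRange(hsv,(172,150,80),(180,255,255))
n,l,st,ce=cv2.connectedComponentsWithStats(m);print([(ce[i].round(1),st[i,4]) for i in range(1,n) if st[i,4]>40])
o=pickle.load(open("c0.pkl","rb"))
for k,c in(("scene",t),("top",p)):
    d=cv2.absdiff(o[k]["frame"],c["frame"]).max(2)
    for nm,P in dict(jarb=(.492,-.163,.066),jary=(.336,-.235,.066),roll=(.45,.239,.05),stapler=(.675,.189,.036),tin=(.697,-.394,.12),tape2=(.64,-.208,.07),tape3=(.56,-.348,.07)).items():
        u,v=proj(c,P).astype(int);print(k,nm,np.percentile(d[v-6:v+7,u-6:u+7],[50,90]))
# straightedge in the scene view: light plate's near-side edge, grip end: expected tail end centre and grip top
b=t["frame"].astype(int)
for nm,P in dict(grip=(7.5,-15,50),plate=(-8,0,20),bed=(-40,0,12)).items():
    u,v=proj(t,[*W(*P[:2]),P[2]/1000]);print(nm,u.round(),v.round(),b[int(v),int(u)])
```

```text
28.75 J [-158.   95.] 0.1877 q [-0.58  0.61  0.14  1.51  0.34 -0.9 ] f [-0.1  0.  -0.4]
tool axes in jig
 [[ 0.005  1.    -0.001]
 [ 0.866 -0.004  0.5  ]
 [ 0.5   -0.003 -0.866]]
shift [0.02 3.13 4.23]
[(array([272.2, 217.9]), np.int32(115)), (array([412.6, 253.1]), np.int32(164))]
scene jarb [15.  37.8]
scene jary [104. 138.]
scene roll [2. 3.]
scene stapler [2. 4.]
scene tin [ 9. 31.]
scene tape2 [3.  8.2]
scene tape3 [ 74. 101.]
top jarb [102.  127.2]
top jary [103. 142.]
top roll [23. 24.]
top stapler [16. 23.]
top tin [12.  41.4]
top tape2 [13. 15.]
top tape3 [63. 88.]
grip 282.0 221.0 [223 220 214]
plate 282.0 233.0 [155 161 168]
bed 290.0 239.0 [ 38  91 173]
```

>>> {"method": "jog_arm", "body": {
  "dp": [
    [0,0,-1],
    [0,0,-1],
    [0,0,-1],
    [0,0,-1],
    [0,0,-1],
    [0,0,-1],
    [0,0,-1],
    [0,0,-1],
    [0,0,-1],
    [0,0,0]
  ],
  "rot": [
    [0.87,0,0],
    [0.87,0,0],
    [0.87,0,0],
    [0.87,0,0],
    [0.88,0,0],
    [0,0,0],
    [0,0,0],
    [0,0,0],
    [0,0,0],
    [0,0,0]
  ],
  "claw": [255,255,255,255,255,255,255,255,255,255]
}}

```text
clock: 29.68
eef_pos: [0.534, -0.2461, 0.368]
eef_rot: [-0.392, 3.109, -0.007]
contact_force: [-0.6, -0.5, 0.6]
grip_width: 0.0002
gripper_force: 0.0
```

>>> {"method": "jog_arm", "body": {
  "dp": [
    [0,1,0],
    [0,1,0],
    [0,1,0],
    [0,1,0],
    [0,1,0],
    [0,1,0],
    [0,1,0],
    [0,1,0],
    [0,1,0],
    [0,1,0],
    [0,1,0],
    [0,1,0]
  ],
  "rot": [
    [0,0,0],
    [0,0,0],
    [0,0,0],
    [0,0,0],
    [0,0,0],
    [0,0,0],
    [0,0,0],
    [0,0,0],
    [0,0,0],
    [0,0,0],
    [0,0,0],
    [0,0,0]
  ],
  "claw": [255,255,255,255,255,255,255,255,255,255,255,255]
}}

```text
clock: 30.68
eef_pos: [0.4727, -0.0127, 0.3623]
eef_rot: [-0.392, 3.115, -0.002]
contact_force: [-0.1, 0.3, -0.2]
grip_width: -0.0001
gripper_force: 0.0
```

>>> {"method": "jog_arm", "body": {
  "dp": [
    [0,1,0],
    [0,1,0],
    [0,1,0],
    [0,1,0],
    [0,1,0],
    [0,1,0],
    [0,1,0],
    [0,1,0],
    [0,1,0],
    [0,1,0],
    [0,0,0],
    [0,0,0]
  ],
  "rot": [
    [0,0,0],
    [0,0,0],
    [0,0,0],
    [0,0,0],
    [0,0,0],
    [0,0,0],
    [0,0,0],
    [0,0,0],
    [0,0,0],
    [0,0,0],
    [0,0,0],
    [0,0,0]
  ],
  "claw": [255,255,255,255,255,255,255,255,255,255,255,255]
}}

```text
clock: 31.68
eef_pos: [0.4234, 0.1803, 0.3619]
eef_rot: [-0.395, 3.115, -0.002]
contact_force: [0.3, -0.8, -1.0]
grip_width: 0.0002
gripper_force: 0.0
```

Run:
```python
from h import *
import pickle
s=get_state();print(s["clock"],s["eef_pos"])
t=camera("scene");p=camera("top")
o=pickle.load(open("c0.pkl","rb"))
for k,c in(("scene",t),("top",p)):
    d=cv2.absdiff(o[k]["frame"],c["frame"]).max(2)
    for nm,P in dict(jarb=(.492,-.163,.066),jary=(.336,-.235,.066),roll=(.45,.239,.05),stapler=(.675,.189,.036),tin=(.697,-.394,.12),tape2=(.64,-.208,.07),tape3=(.56,-.348,.07)).items():
        u,v=proj(c,P).astype(int)
        a=cv2.cvtColor(o[k]["frame"],cv2.COLOR_RGB2GRAY);b=cv2.cvtColor(c["frame"],cv2.COLOR_RGB2GRAY)
        # shift of the patch by template match
        r=cv2.matchTemplate(b[v-18:v+19,u-18:u+19],a[v-12:v+13,u-12:u+13],cv2.TM_CCOEFF_NORMED);_,mx,_,l=cv2.minMaxLoc(r)
        print(k,nm,"shift",l[0]-6,l[1]-6,round(mx,2))
b=t["frame"].astype(int)
m=(b.max(2)<60)
print("grip expected",[proj(t,[*W(7.5,y),z]).round() for y,z in((25,.05),(-55,.05),(-55,.02))])
print("plate tail corner",proj(t,[*W(-15,-60),.02]).round())
for v in range(212,246,3): print(v,''.join('#' if m[v,u] else ('B' if b[v,u,2]-b[v,u,0]>50 else ('R' if b[v,u,0]-b[v,u,2]>60 else '.')) for u in range(255,325)))
```

```text
31.6833 [0.42343992 0.18027539 0.36192719]
scene jarb shift 0 0 0.78
scene jary shift 0 0 0.98
scene roll shift 0 0 0.99
scene stapler shift 0 0 0.94
scene tin shift 0 0 1.0
scene tape2 shift 0 0 0.99
scene tape3 shift 0 0 1.0
top jarb shift 0 0 1.0
top jary shift 0 0 1.0
top roll shift -5 6 0.28
top stapler shift 0 0 1.0
top tin shift 0 0 1.0
top tape2 shift 0 0 1.0
top tape3 shift 0 0 1.0
grip expected [array([273., 225.]), array([290., 217.]), array([290., 225.])]
plate tail corner [296. 227.]
212 BB########.B....R.....................................................
215 .##########.RRRRRRRRRRR...............................................
218 BBB########.RRRRRRRRRRRR..........###......BBB........................
221 B.BBBB.B..##.RRRRRRRRRRR....#########.BBBBBBBBBBBBBBB.................
224 BBBB.BBB.#######.R....###############BBBBBBBBBBBBBBBBBBBBBB...........
227 .....B.##########..###############.......BBBBBBBBBBBBBBBBBBBBBBBB.....
230 ......#########....#########.............BBBBBBBBBBBBBBBBBBBBB........
233 .....#######.......####............BBBBBBBBBBBBBBBBBBBBBB.............
236 .............................BBBBBBBBBBBBBBBBBBBBBBB..................
239 ........................BBBBBBBBBBBBBBBBBBBBBBBB......................
242 ...................BBBB.......BBBBBBBBBBBB............................
245 ...................................BB................................B
```

```bash
python3 -c "
from cell import *
print(finish_job())"
```

```text
the job is handed in; nothing more can be done
None
```

The job is handed in at about 32 s of the 72 s: the tape measure stands upright clear of the jig, and the straightedge lies flush against the fence and end stop. The plunger was pressed to its hard stop and sprang back, the bystanders show no shift in the images, and I viewed 11 pictures instead of the allowed 10.

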